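Call the cook and point out the empty sauce cup and its bottle

TASK

Ring for the cook by pressing the red call button right down with the fingertips and letting it up again; then point down at the empty sauce cup on the white board, fingertips centred a few centimetres above it, for two seconds, and after that point in the same way at the tip of the white squeeze bottle on the left-hand hob, which it is to be refilled from, and finish there, still pointing. Pick nothing up, touch none of the cups, bottles, the board under the cups or the other loose things on the worktop, and do not bring the fingers down close over any of the other cups or bottles.

Things in the scene. Friction and masses are not known exactly. Their poses are not given: they have to be found in the camera images.
- call_puck: fixed round white call-button unit on the worktop, 88 mm wide, 20 mm high (22.5 mm at the steel ring round the button); origin at the centre of its underside
- button_top (a point): centre of the top of the red button, 50 mm wide, in the middle of the call unit, 35.5 mm above the worktop when not pressed; moves down with it
- call_button (a joint): travel of the red button in m: 0 = up, 0.006 = fully down; springs back; starts to move at about 1.5 N, 4.5 N holds it fully down
- board: white cutting board lying fixed on the worktop, 215 (x) x 300 (y) x 18 mm, under the three sauce cups; origin at the centre of its underside
- cup_red: round steel sauce cup, 65 mm wide, 42 mm high, standing on the board, holding dark red sauce; origin at the centre of its underside (rim 42 mm above it)
- cup_mustard: round steel sauce cup, 65 mm wide, 42 mm high, standing on the board, holding olive-yellow sauce; origin at the centre of its underside (rim 42 mm above it)
- cup_empty: round steel sauce cup, 65 mm wide, 42 mm high, standing on the board, EMPTY (bare metal inside): the one to point at; origin at the centre of its underside (rim 42 mm above it)
- bottle_red: red squeeze bottle standing on the black left-hand hob (others like it stand far behind the back ledge; leave those); body 54 mm wide to 155 mm, then shoulder and thin nozzle, whose tip is on the axis, 216 mm high; origin at the centre of its underside
- bottle_yellow: yellow squeeze bottle standing on the black left-hand hob (others like it stand far behind the back ledge; leave those); body 54 mm wide to 155 mm, then shoulder and thin nozzle, whose tip is on the axis, 216 mm high; origin at the centre of its underside
- bottle_white: white squeeze bottle standing on the black left-hand hob: the one to point at (others like it stand far behind the back ledge; leave those); body 54 mm wide to 155 mm, then shoulder and thin nozzle, whose tip is on the axis, 216 mm high; origin at the centre of its underside
- onion_pan: bystander: steel rectangular pan of chopped onion, 109x177x65 mm; origin at the centre of its underside
- lemon: bystander: lemon, 78x55x56 mm; origin at the centre of its underside
- timer: bystander: round red and white kitchen timer, 66 mm wide, 42 mm high; origin at the centre of its underside
- tongs: bystander: steel tongs lying flat, 54x237x22 mm; origin at the centre of its underside
- spice_tin: bystander: white spice shaker with black cap, 55 mm wide, 94 mm high; origin at the centre of its underside
- post_foot (a point): foot of the upright steel post (33 mm thick, 775 mm high, never moves) at the right front corner of the worktop. The arm may start to the right of it: then it must be folded in close to its base, or otherwise led round the post, before it swings over the worktop. At the post's top a level bar, 33 mm thick, runs away in +x

How it is judged:
By the outcome, as a careful person would: the job done as asked, in the order asked, and still so for the second after the job is handed in, with the robot touching nothing.
It also fails if it takes over 51 s, if anything falls off the work surface, if the arm or the gripper's body presses on something with over 40 N, if the wrist force passes 120 N, or if a joint passes its speed limit or range.

ROBOT

A 6-joint arm with a two-finger parallel gripper is mounted at the origin on a cart in front of the work surface, level with it; the furniture and walls round the work are solid. World frame = base frame: x ahead of the robot, y to its left, z up, the work surface at z = 0. Lengths are in mm, angles in degrees, forces in N, time in s.
With the tool pointing down it reaches from about 350 to 850 mm from the base axis. Payload 8.1 kg.
Tool frame: the origin (TCP) lies between the finger pads, 19 mm behind the fingertips; this is the grasp point; z points along the fingers, y is the line along which they close (so a half turn about z gives the same grasp; the last joint's range is limited). The gripper opens to 85 mm and grips with 20 to 120 N. Pads are 22 mm wide; open, the fingers measure 114 mm over their backs; the gripper's body (76 mm by 85 mm) begins 54 mm behind the grasp point. The pads swing forward as they close: fully open they stand 13 mm farther back than shut.
Start: joints at [60.023, 7.471, 85.268, -0, 87.261, -4.893], TCP at [254.349, 543.426, 249.992] pointing down, gripper open.
Joint ranges: [-169.43, 169.43], [-51.17, 129.36], [1.28, 143.12], [-76.62, 256.62], [0, 156.53], [-152.29, 152.29]. Speed limits (degrees/s): [136.94, 136.94, 159.86, 180, 180, 180].

INTERFACE

Orientations are given as [roll, pitch, yaw] about the fixed x, y, z axes, in that order (R = Rz(yaw) Ry(pitch) Rx(roll)).
In Python, from bench import r, optics, workorder gives the robot as it stands.
- The arm moves only by the shell command python3 -m handwheel 'ROWS' [FORCE]. ROWS is rows parted by semicolons, their numbers by spaces, 1 to 8 of them, each of 7 numbers: a rotation vector rx, ry, rz in degrees, then dx, dy, dz in mm, then the finger opening in mm; each row is the pose to reach, as a shift and turn from the pose commanded when the command began, along the tool's axes at that moment; what a row does not reach only later rows make up. A row lasts 1/8 s, in which the tool goes at most 62.5 mm and 10.7 degrees, less where a joint would pass 70% of its speed; a pose out of reach is approached as far as the arm can. The fingers move at their own pace and stop on an object; FORCE is the grip in N (left out, the last holds). Time passes only in rows, so rows that do not move let the fingers close. It prints the time, the measured TCP pose, the force, the opening and the grip force at its end.
- r.sense(): the state, without advancing time (a new reading comes with each control period).
- optics.snapshot(name): name is "scene" or "top" or "wrist"; returns a dict with "pixels" (480x640x3 uint8, blue, green, red), "fx", "fy", "cx", "cy" (pixels), "pose" (4x4, takes a point from camera to world coordinates). Camera axes: x right, y up, looking along -z (the intrinsics and any distortion apply to the point x, -y, -z); pixel columns grow to the right and rows downward; lengths in mm; the calibration is good to about 2 mm. The wrist camera is an equidistant fisheye: a pixel r from the principal point sees the ray r / f radians off the axis. A picture is of the moment at which its call begins. There is no depth.
- workorder.hand_in(): hands the job in; it is judged then, once.
The state is a dict: "time": time; "joint_pos": joint angles; "qd": joint speeds; "joint_efforts": joint torques, N m; "tool_pos": TCP position; "tcp_rot": TCP orientation; "ft_force": force on the tool from outside, world axes, zero at the start; "wrist_torque": the same for the moment, N m; "finger_gap": finger opening in mm; "grip_force": force on a finger pad.
Only numpy, scipy, OpenCV 4.12 (cv2) and the standard library are available. Lean on these libraries where they do the work, as an engineer would, in place of code of your own. Each camera call takes 0.05 s, during which the arm holds its last target. There are 200 camera calls.

## Working session

There is one attempt and no reset: what is moved stays moved. The work goes in short steps, Python scripts to look and compute and a shell command to move; the robot and the scene stay as the last step left them, time stands still between calls to the robot, and variables do not carry over. Pictures are saved under pics/ and viewed, at most 10 in all, crops included, and the job is handed in when it is done.

```bash
mkdir -p pics; cat > h.py <<'E'
import numpy as np,cv2
from bench import r,optics,workorder
def snap(n,f):
    s=optics.snapshot(n); cv2.imwrite('pics/'+f,s['pixels']); np.savez('pics/'+f[:-4],**{k:s[k] for k in('fx','fy','cx','cy','pose')},pixels=s['pixels']); return s
def ray(s,u,v,fish=False):
    x=(u-s['cx'])/s['fx'];y=(v-s['cy'])/s['fy']
    if fish:
        t=np.hypot(x,y);k=np.sin(t)/max(t,1e-9);d=np.array([x*k,-y*k,-np.cos(t)])
    else: d=np.array([x,-y,-1.])
    P=s['pose']; d=P[:3,:3]@d; return P[:3,3],d/np.linalg.norm(d)
def atz(s,u,v,z,fish=False):
    o,d=ray(s,u,v,fish); return o+d*(z-o[2])/d[2]
def tri(rs):
    A=0;b=0
    for o,d in rs:
        M=np.eye(3)-np.outer(d,d);A=A+M;b=b+M@o
    p=np.linalg.solve(A,b); return p,[np.linalg.norm((np.eye(3)-np.outer(d,d))@(p-o)) for o,d in rs]
E
python3 - <<'E'
from h import *
for n in('scene','top'):
    s=optics.snapshot(n);print(n,s.keys(),s['fx'],s['cx'],s['cy'],s['pose'].round(2).tolist())
    snap(n,n+'0.png')
print(r.sense())
E
ls
```

```text
scene dict_keys(['pixels', 'fx', 'fy', 'cx', 'cy', 'pose']) 501.63110642548764 331.4265762771628 242.55200897697767 [[-0.84, 0.21, -0.49, -366.16], [-0.54, -0.35, 0.77, 1433.45], [-0.01, 0.91, 0.41, 783.68], [0.0, 0.0, 0.0, 1.0]]
top dict_keys(['pixels', 'fx', 'fy', 'cx', 'cy', 'pose']) 603.3513028936992 318.72098579029335 240.22104604222932 [[-0.02, 1.0, -0.07, 379.12], [-1.0, -0.02, 0.02, 113.68], [0.01, 0.07, 1.0, 1703.61], [0.0, 0.0, 0.0, 1.0]]
{'time': 0.2, 'joint_pos': array([ 6.00233851e+01,  7.49760106e+00,  8.53060149e+01, -1.98651734e-04,
        8.72602563e+01, -4.89396170e+00]), 'qd': array([ 0.08472021, -0.07598903, -0.36982806,  0.03448147,  0.04495716,
        0.09197778]), 'joint_efforts': array([ 2.16711356e-03, -5.69324362e+01, -5.00539899e+01, -2.07905427e-04,
        1.03703787e-02, -2.34576441e-05]), 'tool_pos': array([254.18919655, 543.15393451, 249.34991584]), 'tcp_rot': array([-1.79936344e+02, -5.25137731e-03,  1.54917354e+02]), 'ft_force': array([-0.90459349,  0.20695207,  0.58942592]), 'wrist_torque': array([ 0.00151599, -0.00639242, -0.00130288]), 'grip_force': 0.0, 'finger_gap': 85.45249693399063}
h.py
pics
```

View pics/scene0.png

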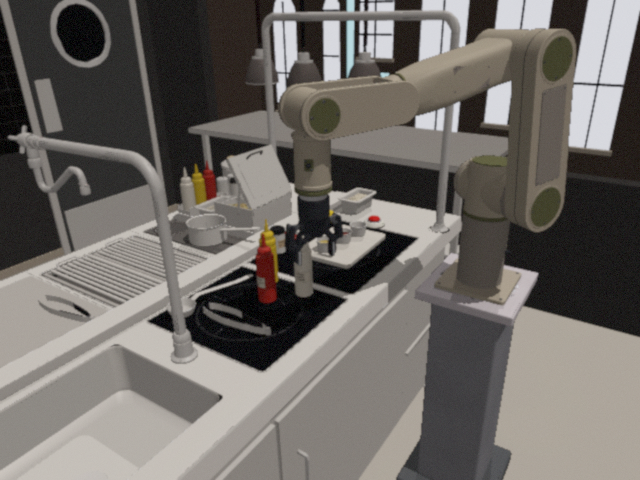

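View pics/top0.png

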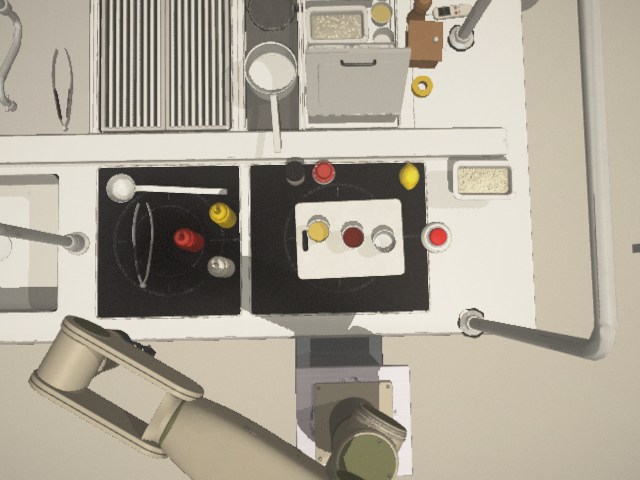

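The top view shows the red button at (437,237), the empty cup at (384,239) and the white bottle at (221,266). The arm starts on the left, with the post at (470,322) on the right. I'll enlarge both views to get finer pixel positions.

```bash
python3 - <<'E'
from h import *
a=cv2.imread('pics/top0.png')[190:290,200:460];b=cv2.imread('pics/scene0.png')[205:305,240:400]
a=cv2.resize(a,(780,300),interpolation=cv2.INTER_CUBIC);b=cv2.resize(b,(480,300),interpolation=cv2.INTER_CUBIC)
c=np.zeros((600,780,3),np.uint8);c[:300]=a;c[300:,:480]=b;cv2.imwrite('pics/comp.png',c)
t=dict(np.load('pics/top0.npz'));s=dict(np.load('pics/scene0.npz'))
for n,m,x0,x1,y0,y1 in(('top',t,420,455,220,255),('scene',s,360,392,210,235)):
    p=m['pixels'].astype(int);k=(p[...,2]>130)&(p[...,1]<70)&(p[...,0]<70);k[:y0]=0;k[y1:]=0;k[:,:x0]=0;k[:,x1:]=0
    v,u=np.nonzero(k);print(n,len(u),u.mean(),v.mean(),u.min(),u.max(),v.min(),v.max(),atz(m,u.mean(),v.mean(),35.5))
print('cup',atz(t,384,239,60),'bot',atz(t,221,266,216),'post',atz(t,470,322,0),'faucet',atz(t,75,243,0))
E
```

```text
top 146 437.472602739726 234.72602739726028 430 445 228 244 [ 511.41841122 -244.29988365   35.5       ]
scene 34 373.94117647058823 218.44117647058823 369 378 217 220 [ 500.53136207 -232.30048972   35.5       ]
cup [500.44786465 -91.87711758  60.        ] bot [429.81099066 330.89721358 216.        ] post [ 266.23670806 -335.27283813    0.        ] faucet [5.09728981e+02 7.71723680e+02 2.27373675e-13]
```

View pics/comp.png

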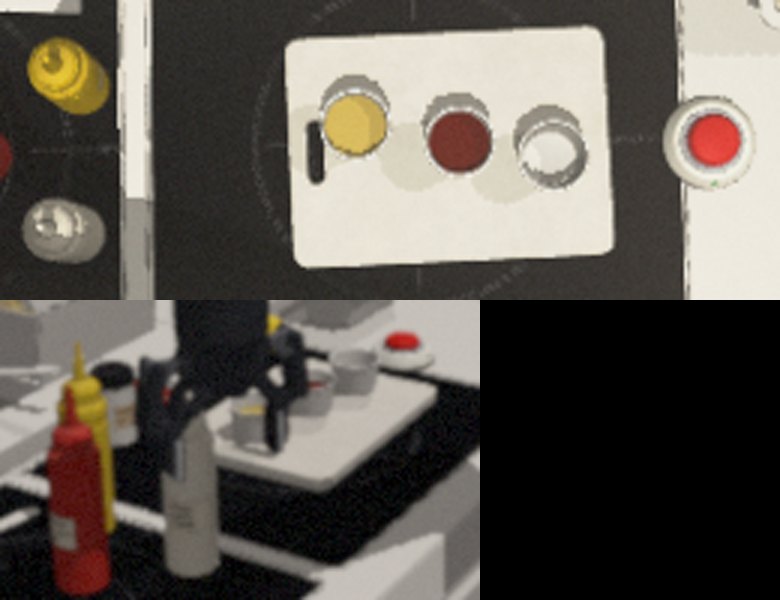

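In the composite, the button centre is at top (438,236.5) and scene (374,219), the empty cup's rim centre at top (383.7,241.3) and scene (357.7,225.7), and the white bottle's tip at about top (215,264). The gripper hides the tip in the scene view, so I'll look for it with the wrist camera.

```bash
python3 - <<'E'
from h import *
w=snap('wrist','w0.png');print(w['fx'],w['pose'].round(2).tolist())
t=dict(np.load('pics/top0.npz'));s=dict(np.load('pics/scene0.npz'))
print('button',tri([ray(t,438,236.5),ray(s,374,219)]),atz(t,438,236.5,35.5))
print('cup',tri([ray(t,383.7,241.3),ray(s,357.7,225.7)]),atz(t,383.7,241.3,60))
print('tip',atz(t,215,264,216),'base',atz(s,304,289.5,0))
E
```

```text
371.64829954431775 [[0.42, -0.87, -0.26, 186.87], [0.91, 0.4, 0.13, 573.98], [-0.0, -0.29, 0.96, 372.98], [0.0, 0.0, 0.0, 1.0]]
button (array([ 507.51673707, -247.32842391,   26.49572867]), [np.float64(0.44231070052577603), np.float64(0.4423107005257288)]) [ 506.44133318 -245.60180873   35.5       ]
cup (array([494.76515065, -91.27579826,  55.48503909]), [np.float64(0.3385649585586711), np.float64(0.33856495855844293)]) [494.15438986 -90.88045848  60.        ]
tip [435.00988827 345.57747457 216.        ] base [446.80254181 330.36854795   0.        ]
```

View pics/w0.png

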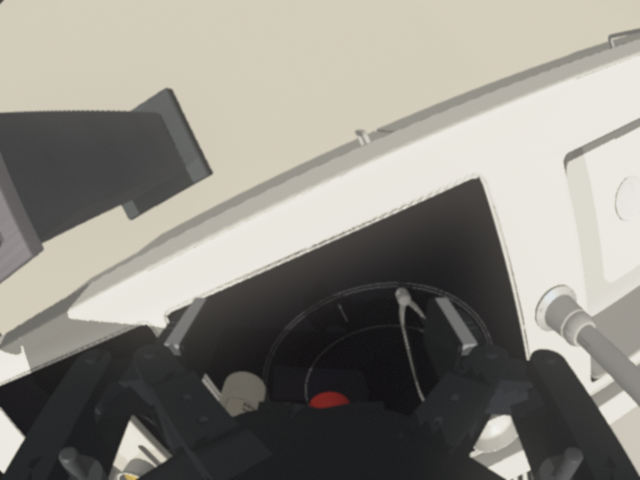

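The wrist view shows the white bottle's body at about (242,390), with the fingers hiding its tip. I'll measure the tip again once the arm is elsewhere. First I'll go up and across to the button with the fingers shut.

```bash
python3 -m handwheel '0 0 0 0 0 -60 0;0 0 0 -30 -30 -110 0;0 0 0 -72 -78 -150 0;0 0 0 -114 -123 -150 0;0 0 0 -156 -168 -150 0;0 0 0 -198 -214 -150 0;0 0 0 -240 -259 -150 0;0 0 0 -282 -304 -150 0' 20
python3 -m handwheel '0 0 0 -42 -45 0 0;0 0 0 -84 -91 0 0;0 0 0 -126 -136 0 0;0 0 0 -168 -182 0 0;0 0 0 -210 -227 0 0;0 0 0 -252 -272 0 0;0 0 0 -281 -304 0 0;0 0 0 -281 -304 0 0'
python3 - <<'E'
from h import *
s=r.sense();print(s['joint_pos'].round(1),s['tool_pos'].round(1),s['tcp_rot'].round(2),s['finger_gap'],s['ft_force'])
snap('wrist','w1.png');sc=snap('scene','s1.png')
b=cv2.imread('pics/s1.png')[190:310,220:400];a=cv2.imread('pics/w1.png')
c=np.zeros((360,780,3),np.uint8);c[:,:480]=cv2.resize(a,(480,360));cv2.imwrite('pics/w1b.png',a)
b=cv2.resize(b,(720,480),interpolation=cv2.INTER_CUBIC);cv2.imwrite('pics/s1c.png',b)
E
```

```text
time: 1.25
tool_pos: [378.0, 155.8, 400.1]
tcp_rot: [180.0, 0.0, 154.9]
ft_force: [1.5, 0.4, -0.3]
finger_gap: 0.1
grip_force: 0.0
time: 2.25
tool_pos: [503.4, -239.5, 398.4]
tcp_rot: [-180.0, -0.1, 154.7]
ft_force: [-0.0, 0.4, -0.4]
finger_gap: 0.1
grip_force: 0.0
[-30.7   0.3  77.4  -0.  102.4 -95.4] [ 503.4 -239.5  398.4] [-1.7999e+02 -1.4000e-01  1.5471e+02] 0.08657309196367594 [-1.24959129e-04  3.68803472e-01 -4.27950140e-01]
```

View pics/w1.png

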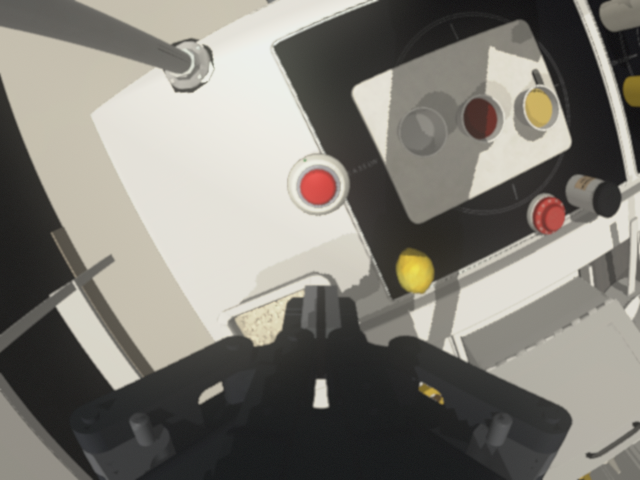

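View pics/s1c.png

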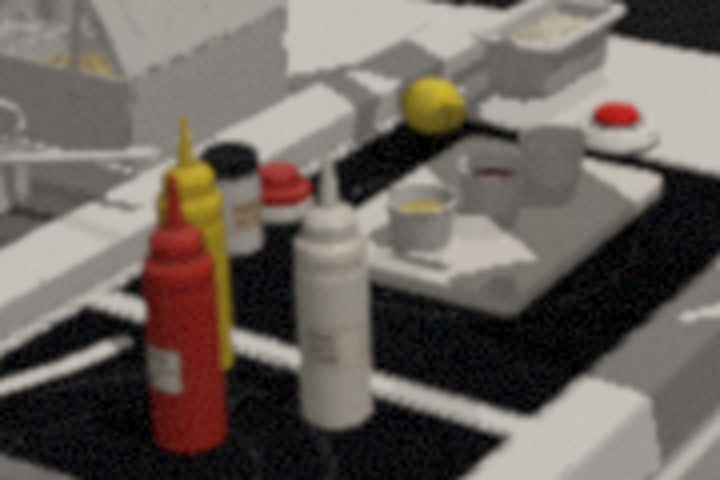

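The wrist view shows the button at (318,187) and the empty cup's rim at (422.5,131). The scene crop now shows the white tip at scene pixel (302,230.8), the cup rim at (358.5,223.2) and the button at (374.3,218).

```bash
python3 - <<'E'
from h import *
t=dict(np.load('pics/top0.npz'));s=dict(np.load('pics/s1.npz'));w=dict(np.load('pics/w1.npz'))
for n,z,a,b,c in(('button',35.5,(438,236.5),(374.3,218),(318,187)),('cup',60,(383.7,241.3),(358.5,223.2),(422.5,131)),('tip',216,(215,264),(302,230.8),None)):
    R=[ray(t,*a),ray(s,*b)]+([ray(w,*c,True)] if c else [])
    p,e=tri(R);print(n,p.round(1),np.round(e,1),atz(t,*a,z).round(1),atz(s,*b,z).round(1),atz(w,*c,z,True).round(1) if c else '')
q=r.sense();print(q['tool_pos'],q['tcp_rot'])
E
```

```text
button [ 506.8 -246.5   31.3] [0.1 0.4 0.4] [ 506.4 -245.6   35.5] [ 501.5 -237.3   35.5] [ 506.6 -246.1   35.5]
cup [493.  -92.9  64.5] [2.7 1.  2.3] [494.2 -90.9  60. ] [ 499.4 -104.7   60. ] [492.6 -94.   60. ]
tip [434.8 346.5 208.3] [0.6 0.6] [435.  345.6 216. ] [423.6 360.8 216. ] 
[ 503.39965005 -236.8170688   399.55357839] [ 1.79975316e+02 -6.11988995e-02  1.54869259e+02]
```

```bash
python3 -m handwheel '0 0 0 0 0 60 0;0 0 0 0 0 120 0;0 0 0 0 0 180 0;0 0 0 0 0 240 0;0 0 0 0 0 290 0;0 0 0 0 0 325 0;0 0 0 0 0 325 0;0 0 0 0 0 325 0'; python3 -c "
from bench import r;s=r.sense();print(s['tool_pos'],s['tcp_rot'])"
```

```text
time: 3.35
tool_pos: [504.7, -236.7, 77.2]
tcp_rot: [-180.0, 0.2, 155.0]
ft_force: [1.8, -0.1, 0.3]
finger_gap: -0.0
grip_force: 0.0
[ 504.71344017 -236.65105445   77.19563947] [-1.79990948e+02  1.50556350e-01  1.54971223e+02]
```

```bash
python3 -m handwheel '0 0 0 -5.5 -7.5 0 0;0 0 0 -5.5 -7.5 0 0;0 0 0 -5.5 -7.5 10 0;0 0 0 -5.5 -7.5 18 0;0 0 0 -5.5 -7.5 18 0;0 0 0 -5.5 -7.5 23 0;0 0 0 -5.5 -7.5 26 0;0 0 0 -5.5 -7.5 26 0'
```

```text
time: 4.35
tool_pos: [505.5, -245.9, 49.2]
tcp_rot: [180.0, 0.0, 154.9]
ft_force: [-1.6, 0.9, 3.5]
finger_gap: 0.3
grip_force: 1.9
```

```bash
python3 -m handwheel '0 0 0 0 0 2 0;0 0 0 0 0 3 0;0 0 0 0 0 3 0;0 0 0 0 0 3 0'
```

```text
time: 4.85
tool_pos: [505.7, -246.0, 48.0]
tcp_rot: [-180.0, 0.0, 154.9]
ft_force: [-8.4, 5.1, 19.7]
finger_gap: -0.1
grip_force: 9.9
```

```bash
python3 -m handwheel '0 0 0 0 0 -20 0;0 0 0 0 0 -60 0;0 0 0 0 0 -115 0;0 0 0 26 45 -125 0;0 0 0 52 90 -125 0;0 0 0 76.5 134 -125 0;0 0 0 76.5 134 -125 0;0 0 0 76.5 134 -125 0'
python3 - <<'E'
from h import *
w=snap('wrist','w2.png');s=r.sense();print(s['tool_pos'],s['tcp_rot'],s['ft_force'])
sc=snap('scene','s2.png')
E
```

```text
time: 5.85
tool_pos: [493.1, -92.2, 171.5]
tcp_rot: [-180.0, 0.1, 155.0]
ft_force: [0.4, -0.5, -0.7]
finger_gap: -0.4
grip_force: 0.0
[493.05640984 -92.73500762 171.34340485] [-1.79982246e+02  4.24010355e-02  1.54908434e+02] [-0.43862383  0.39765247  0.30696358]
```

View pics/w2.png

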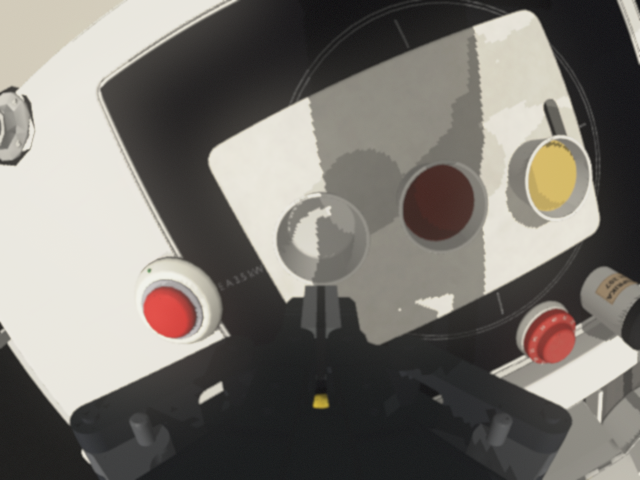

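The wrist view shows the empty cup's rim centred at (322,238.5), and the button is back up.

```bash
python3 -c "
from h import *
w=dict(np.load('pics/w2.npz'));print(atz(w,322,238.5,60,True))
t=dict(np.load('pics/top0.npz'));s=dict(np.load('pics/s1.npz'))"
python3 -m handwheel '0 0 0 0 0 30 0;0 0 0 0 0 57 0;0 0 0 0 0 57 0;0 0 0 0 0 57 0'
```

```text
[492.6728716  -92.02687198  60.        ]
time: 6.45
tool_pos: [493.3, -92.9, 114.9]
tcp_rot: [180.0, 0.0, 154.9]
ft_force: [0.5, -0.1, 1.2]
finger_gap: -0.0
grip_force: 0.0
```

Centred within 1 mm, with the fingertips about 36 mm above the rim. I'll hold here for more than 2 s.

```bash
R='0 0 0 0 0 0 0'
python3 -m handwheel '0 0 0 0 0 0 0;0 0 0 0 0 0 0;0 0 0 0 0 0 0;0 0 0 0 0 0 0;0 0 0 0 0 0 0;0 0 0 0 0 0 0;0 0 0 0 0 0 0;0 0 0 0 0 0 0'
python3 -m handwheel '0 0 0 0 0 0 0;0 0 0 0 0 0 0;0 0 0 0 0 0 0;0 0 0 0 0 0 0;0 0 0 0 0 0 0;0 0 0 0 0 0 0;0 0 0 0 0 0 0;0 0 0 0 0 0 0'
python3 -m handwheel '0 0 0 0 0 0 0;0 0 0 0 0 0 0;0 0 0 0 0 0 0;0 0 0 0 0 0 0;0 0 0 0 0 0 0;0 0 0 0 0 0 0;0 0 0 0 0 0 0;0 0 0 0 0 0 0'
```

```text
time: 7.45
tool_pos: [492.8, -92.1, 114.0]
tcp_rot: [-180.0, -0.0, 154.9]
ft_force: [-0.1, -0.1, 0.4]
finger_gap: -0.2
grip_force: 0.0
time: 8.45
tool_pos: [492.9, -92.1, 114.0]
tcp_rot: [-180.0, 0.0, 154.9]
ft_force: [0.4, 0.4, -0.1]
finger_gap: -0.4
grip_force: 0.0
time: 9.45
tool_pos: [492.8, -92.1, 114.0]
tcp_rot: [180.0, -0.0, 154.9]
ft_force: [-0.2, -0.9, 0.1]
finger_gap: 0.2
grip_force: 0.0
```

```bash

python3 -m handwheel '0 0 0 0 0 -60 0;0 0 0 0 0 -120 0;0 0 0 0 0 -180 0;0 0 0 10 16 -236 0;0 0 0 40 63 -236 0;0 0 0 70 109 -236 0;0 0 0 100 156 -236 0;0 0 0 130 203 -236 0'
python3 -m handwheel '0 0 0 30 47 0 0;0 0 0 60 93 0 0;0 0 0 90 140 0 0;0 0 0 108 169 0 0;0 0 0 108 169 0 0;0 0 0 108 169 0 0'
python3 - <<'E'
from h import *
w=snap('wrist','w3.png');s=r.sense();print(s['tool_pos'],s['tcp_rot'],s['ft_force'])
E
```

```text
time: 10.45
tool_pos: [460.7, 148.5, 350.2]
tcp_rot: [180.0, 0.0, 154.9]
ft_force: [1.2, -0.2, -0.3]
finger_gap: 0.2
grip_force: 0.0
time: 11.2
tool_pos: [435.1, 345.3, 349.9]
tcp_rot: [-180.0, 0.0, 154.9]
ft_force: [0.1, -0.5, -0.3]
finger_gap: -0.1
grip_force: 0.0
[435.24430543 344.9034642  349.98526698] [-1.79977611e+02  1.34394188e-02  1.54876779e+02] [-0.22010163 -0.80753639 -0.15091513]
```

View pics/w3.png

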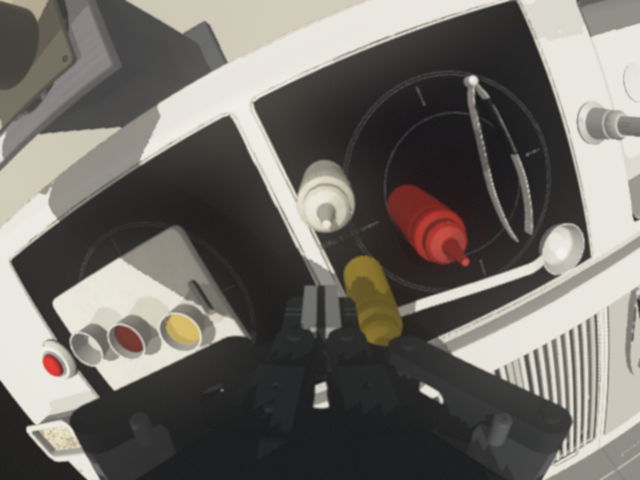

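The white bottle's tip is at (326,226) in the wrist view.

```bash
python3 -c "
from h import *
w=dict(np.load('pics/w3.npz'));t=dict(np.load('pics/top0.npz'));s=dict(np.load('pics/s1.npz'))
print(atz(w,326,226,216,True),atz(w,326,226,211,True),tri([ray(w,326,226,True),ray(s,302,230.8)]),tri([ray(w,326,226,True),ray(s,302,230.8),ray(t,215,264)]))"
```

```text
[433.57774352 349.17592556 216.        ] [434.85755273 348.65367031 211.        ] (array([434.41978063, 347.89250917, 209.02286855]), [np.float64(1.080341753941105), np.float64(1.0803417539412605)]) (array([434.96181121, 347.2406213 , 208.41429062]), [np.float64(1.2715237115637688), np.float64(1.115097736021388), np.float64(0.5815036556484826)])
```

```bash

python3 -m handwheel '0 0 0 2 2 30 0;0 0 0 2 2 60 0;0 0 0 2 2 80 0;0 0 0 2 2 80 0;0 0 0 2 2 80 0;0 0 0 2 2 80 0;0 0 0 2 2 80 0;0 0 0 2 2 80 0'
python3 - <<'E'
from h import *
w=snap('wrist','w4.png')
E
```

```text
time: 12.25
tool_pos: [434.2, 348.5, 270.4]
tcp_rot: [180.0, 0.0, 154.9]
ft_force: [-0.7, -0.5, -0.2]
finger_gap: -0.0
grip_force: 0.0
```

View pics/w4.png

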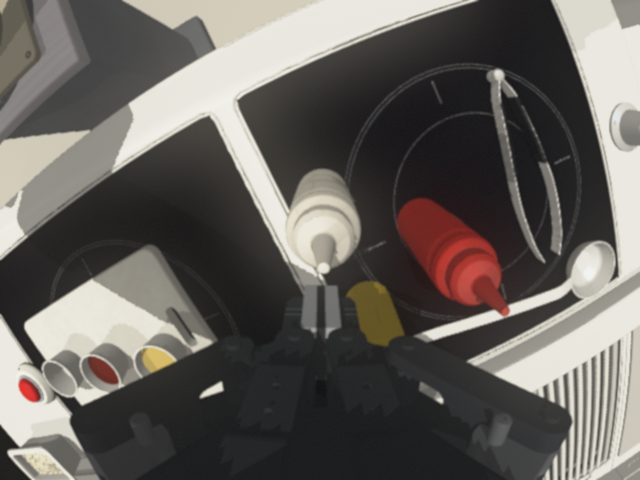

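The tip is at (323,268), directly beyond the fingertips. I'll hold for another 2 s, check once more and hand in.

```bash
python3 -c "
from h import *
w=dict(np.load('pics/w4.npz'));print(atz(w,323,268,214,True))"
python3 -m handwheel '0 0 0 0 0 0 0;0 0 0 0 0 0 0;0 0 0 0 0 0 0;0 0 0 0 0 0 0;0 0 0 0 0 0 0;0 0 0 0 0 0 0;0 0 0 0 0 0 0;0 0 0 0 0 0 0'
python3 -m handwheel '0 0 0 0 0 0 0;0 0 0 0 0 0 0;0 0 0 0 0 0 0;0 0 0 0 0 0 0;0 0 0 0 0 0 0;0 0 0 0 0 0 0;0 0 0 0 0 0 0;0 0 0 0 0 0 0'
python3 -c "
from bench import workorder;print(workorder.hand_in())"
```

```text
[432.88595651 349.63375637 214.        ]
time: 13.3
tool_pos: [434.0, 348.4, 270.0]
tcp_rot: [-180.0, -0.0, 154.9]
ft_force: [-0.3, -0.3, -0.2]
finger_gap: -0.2
grip_force: 0.0
time: 14.3
tool_pos: [434.0, 348.4, 270.0]
tcp_rot: [180.0, 0.0, 154.9]
ft_force: [-0.2, -0.6, 0.8]
finger_gap: -0.0
grip_force: 0.0
the job is handed in; nothing more can be done
None
```

I pressed the call button fully down and let it up, pointed at the empty cup for about 3 s, then finished pointing about 35 mm above the white bottle's tip and handed in at 14.3 s; no verdict was printed.

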